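# Lever the snap-in battery cover out of a data logger

## Robot

A 7-joint arm with a two-finger parallel gripper is mounted at the origin on a cart in front of the work surface, level with it; the furniture and walls round the work are solid. World frame = base frame: x ahead of the robot, y to its left, z up, the work surface at z = 0. Lengths are in m, angles in rad, forces in N, time in s.
With the tool pointing down it reaches from about 0.375 to 0.925 m from the base axis. Payload 3.1 kg.
Tool frame: the origin (TCP) lies between the finger pads; the fingertips stand 19 mm ahead of it and the grasp point (between the pads) is the TCP; z points along the fingers, y is the line along which they close (so a half turn about z gives the same grasp; the last joint's range is limited). The gripper opens to 85 mm and grips with 20 to 120 N. Pads are 22 mm wide; open, the fingers measure 114 mm over their backs; the gripper's body (76 mm by 85 mm) begins 54 mm behind the grasp point. The pads swing forward as they close: fully open they stand 13 mm farther back than shut.
Start: joints at [1.207, 0.383, 0.044, 1.598, -0.018, 1.161, -0.05], TCP at [0.171, -0.627, 0.25] pointing down, gripper open.
Joint ranges: [-2.61, 2.61], [-0.41, 2.15], [-1.48, 1.57], [0, 2.5], [-1.57, 4.71], [0.05, 1.97], [-2.85, 2.85]. Speed limits (rad/s): [2.79, 2.79, 3.14, 3.14, 3.14, 3.14, 3.14].

## Interface

Orientations are given as a unit quaternion [x, y, z, w].
In Python, from bench import move_ptp, movel, move_j, move_gripper, pause, inverse_kinematics, read_camera, camera_params, MotionError, sign_off, look_for, tip_of, read_time_s, read_qpos, read_joint_vel, read_effort, read_eef_pos, read_tcp_rot, read_ft_force, read_ft_torque, read_finger_gap, read_grasp_force gives the robot as it stands. Calls block until the motion is done:
- move_ptp(position, orientation): joint-space move of the TCP to a pose.
- movel(position, orientation=None, speed=0.15): straight line of the TCP; orientation=None keeps the orientation; speed is the mean speed in m/s.
- move_j(angles): joint-space move.
- move_gripper(opening, effort=None): finger opening in m; effort is the grip in N (None keeps the last); returns when the fingers have stopped.
- pause(seconds).
- inverse_kinematics(position, orientation): joint angles nearest the present ones, or None.
- read_camera(name): name is "side" or "top"; returns the picture (384x512x3 uint8, red, green, blue); there is no depth.
- camera_params(name): a dict with "K" (3x3 intrinsics, pixels), "dist_coeffs" ([k1, k2, p1, p2, k3] as OpenCV has them; the pictures are not rectified), "camera_from_world" (4x4, takes a point from world to camera coordinates). Camera axes: x right, y down, z forward; pixel columns grow to the right and rows downward; lengths in m; the calibration is good to about 2 mm. A picture is of the moment at which its call begins. camera_params takes no time and is no camera call.
A pose or a line that the arm cannot do raises MotionError and nothing moves.
- sign_off(): hands the job in; it is judged then, once.
Trained networks look in the newest picture that a camera, given by its name, has taken for a name from the list of things; names that differ only in an ending like _2 or _b are one class to them, and where a whole thing is asked for, a point or a joint stands for the part that bears it (a point fixed in the world has none). Each returns a list of dicts, best first, with "confidence" (0 to 1); they miss things now and then, are a little off and sometimes report something else, mostly with a low value. They report only what shows in the picture. A call takes as long as a camera call.
- look_for(camera, name): "at" ([column, row] in pixels, amid what is visible of it).
- tip_of(camera, name): "at" ([column, row] in pixels: a listed point, or the origin of a listed thing).
Readings, each from a call of its own:
- read_time_s(): time.
- read_qpos(): joint angles.
- read_joint_vel(): joint speeds.
- read_effort(): joint torques, N m.
- read_eef_pos(): TCP position.
- read_tcp_rot(): TCP orientation.
- read_ft_force(): force on the tool from outside, world axes, zero at the start.
- read_ft_torque(): the same for the moment, N m.
- read_finger_gap(): finger opening in m.
- read_grasp_force(): force on a finger pad.
Only numpy, scipy, OpenCV 4.12 (cv2) and the standard library are available. Lean on these libraries where they do the work, as an engineer would, in place of code of your own. Each camera call takes 0.05 s, during which the arm holds its last target. There are 200 camera calls.

## Task

Pick up the flat pry lever, work its blade into the slot at the front of the data logger and lever the front of the snapped-in battery cover up until it pops clear of its spring balls; do not pull at the cover with the gripper before it has popped up. Then put the lever down on the bench clear of the logger and the tray, take the cover off and lay it flat in the steel tray, without disturbing the cup, the loose spare batteries, the spanner or the marker.

Things in the scene. Friction and masses are not known exactly. Their poses are not given: they have to be found in the camera images.
- logger: Grey data logger housing fixed to the bench, 96 x 80 x 66 mm high. Origin: centre of its underside; x points from its front (the pry side, roughly towards the robot) to its back, z up. The battery cover fills a pocket in its top, x -42 to 21, y -26 to 26 mm, flush with the top. Under the cover it is open (22 mm wide) down to two batteries, tops at z 40 mm.
- spring_balls (a point): Point midway between two 10 mm steel spring balls in the pocket's side walls (x -25.5, y 0, z 61 mm of the logger; balls at y +-28 mm). They yield sideways only and reach 2 mm over the flanges in the cover's side notches. Prying the cover up past them takes 10 N under its front edge to 20 N under its middle; then they prop it up.
- pry_slot (a point): Middle of the pry slot's mouth on the logger's front face; axes as the logger's, x into the slot. The slot, 18 mm wide (y), open above, cuts the 6 mm front wall. Its floor (front edge = fulcrum) is 3.5 mm below this point, the cover's underside 3.5 mm above: a 7 mm gap. The cover's front edge is 7.5 mm in from the mouth; the blade can go in 60 mm.
- cover: Black battery cover, a plate 60 (x) x 50 (y) x 13 mm, about 45 g. Origin: centre of its underside; at first its axes are the logger's and it lies at x -10.5, y 0, z 53 mm there. Popped, its front is propped up: grip it from above by its front third's straight sides, 50 mm apart, and draw it 10 mm to the front as you lift: a 6 mm high tongue at its rear reaches 2.5 mm under a lip of the pocket.
- cover_front (a point): Middle of the top front edge of the cover (x -30, z 13 mm of the cover). 66 mm above the bench while snapped in. Levered up about 10 mm or more it snaps over the balls and stays propped some 12 to 17 mm above the housing's top.
- lever: Flat pry lever, loose, 70 g: black rubber handle 80 mm long, 16 wide, 18 high, and a straight flat steel blade 10 mm wide, 3 mm thick, at mid height of the handle (9 mm above its underside), out to 115 mm from the origin. Origin: centre of the handle's underside; x points along the blade to its tip, z up.
- lever_tip (a point): End of the lever's blade, middle of its thickness: x 115, y 0, z 9 mm of the lever.
- tray: Shallow steel tray fixed to the bench, 110 (x) x 100 (y) mm outside, wall 10 mm high and 2 mm thick, floor 2 mm thick. Origin: centre of its underside.
- foam_cup: White foam cup, 92 mm wide, 99 mm high, standing on the bench at the left, a bystander. Origin: centre of its underside.
- spare_cell_0: Loose AA battery, 15 mm wide, 50 mm high, standing on the bench behind the tray, a bystander. Origin: centre of its underside.
- spare_cell_1: Another such battery beside it, a bystander.
- spanner: Small steel spanner 128 mm long, 6 mm high, lying at the front edge of the bench, a bystander. Origin: centre of its underside.
- lab_marker: Marker pen 135 mm long, 16 mm thick, lying behind the cup, left of the logger, a bystander. Origin: centre of its underside.

How it is judged:
By the outcome, as a careful person would: the job done as asked, in the order asked, and still so for the second after the job is handed in, with the robot touching nothing.
It also fails if it takes over 58 s, if anything falls off the work surface, if the arm or the gripper's body presses on something with over 40 N, if the wrist force passes 120 N, or if a joint passes its speed limit or range.

## Working session

There is one attempt and no reset: what is moved stays moved. The work goes in short steps, each a Python script; the robot and the scene stay as the last script left them, time stands still between calls to the robot, and variables do not carry over. Pictures are saved under pics/ and viewed, at most 10 in all, crops included, and the job is handed in when it is done.

```bash
ls; mkdir -p pics; cat > h.py <<'E'
import numpy as np, cv2
from bench import *
def ray(cam,px):
    p=camera_params(cam);K=np.array(p["K"]);d=np.array(p["dist_coeffs"]);T=np.array(p["camera_from_world"])
    u=cv2.undistortPoints(np.array([[px]],float),K,d)[0,0]
    R=T[:3,:3];o=-R.T@T[:3,3];v=R.T@np.array([u[0],u[1],1.]);return o,v/np.linalg.norm(v)
def atz(cam,px,z):
    o,v=ray(cam,px);return o+v*(z-o[2])/v[2]
def tri(pxs,pxt):
    A=np.zeros((3,3));b=np.zeros(3)
    for c,p in(("side",pxs),("top",pxt)):
        o,v=ray(c,p);M=np.eye(3)-np.outer(v,v);A+=M;b+=M@o
    return np.linalg.solve(A,b)
def proj(cam,X):
    p=camera_params(cam);T=np.array(p["camera_from_world"]);
    return cv2.projectPoints(np.array(X,float).reshape(-1,1,3),cv2.Rodrigues(T[:3,:3])[0],T[:3,3],np.array(p["K"]),np.array(p["dist_coeffs"]))[0][:,0]
def snap(cam,name):
    im=np.array(read_camera(cam));cv2.imwrite("pics/"+name,im[:,:,::-1]);return im
E
python3 - <<'E'
from h import *
np.set_printoptions(precision=3,suppress=True)
a=snap("side","s0.png");b=snap("top","t0.png")
cv2.imwrite("pics/st0.png",cv2.resize(np.hstack([a,b])[:,:,::-1],(800,300)))
for c in("side","top"):
    p=camera_params(c);T=np.array(p["camera_from_world"]);print(c,-T[:3,:3].T@T[:3,3],T[2,:3],p["K"][0][0])
Z=dict(logger=0,spring_balls=.061,pry_slot=.0495,cover=.053,cover_front=.066,lever=0,lever_tip=.009,tray=0,foam_cup=0,spare_cell_0=0,spanner=0,lab_marker=0)
for n,z in Z.items():
    for c in("side","top"):
        for r in tip_of(c,n)[:2]:print(n,c,np.round(r["at"],1),round(r["confidence"],2),atz(c,r["at"],z))
print(read_time_s(),read_tcp_rot())
E
```

```text
pics
side [0.32  1.201 0.606] [ 0.196 -0.815 -0.545] 438.42933282728404
top [0.362 0.438 0.982] [ 0.146 -0.026 -0.989] 438.4562479916834
logger side [257.9 229.5] 0.73 [0.501 0.439 0.   ]
logger side [272.9 204.4] 0.59 [0.487 0.335 0.   ]
logger top [239.5 198.5] 0.88 [0.497 0.451 0.   ]
spring_balls side [268.3 205.1] 0.64 [0.479 0.427 0.061]
spring_balls top [250.2 203.4] 0.56 [0.478 0.427 0.061]
spring_balls top [258.8 209.6] 0.35 [0.465 0.409 0.061]
pry_slot side [276.3 206.7] 0.66 [0.464 0.413 0.049]
pry_slot top [260.4 213.4] 0.81 [0.459 0.405 0.049]
pry_slot top [219.3 259.8] 0.32 [0.36  0.491 0.049]
cover side [260.2 212.1] 0.66 [0.494 0.445 0.053]
cover side [274.2 205. ] 0.58 [0.469 0.413 0.053]
cover top [249.  199.4] 0.79 [0.488 0.43  0.053]
cover_front side [274.9 203.6] 0.66 [0.465 0.425 0.066]
cover_front top [254.7 209.2] 0.59 [0.466 0.418 0.066]
lever side [322.  194.7] 0.44 [0.374 0.269 0.   ]
lever top [316.8 255. ] 0.68 [0.372 0.277 0.   ]
lever_tip side [265.7 195. ] 0.74 [0.509 0.311 0.009]
lever_tip top [265.2 262.8] 0.76 [0.354 0.392 0.009]
lever_tip top [334.5 110.3] 0.46 [0.705 0.234 0.009]
tray side [263.8 193.7] 0.55 [0.518 0.292 0.   ]
tray top [308.5 191.1] 0.68 [0.516 0.294 0.   ]
foam_cup side [321.6 257.7] 0.81 [0.352 0.506 0.   ]
foam_cup top [217.7 263.9] 0.92 [0.351 0.497 0.   ]
spare_cell_0 side [266.5 195.1] 0.63 [0.51  0.297 0.   ]
spare_cell_0 top [322.  115.9] 0.47 [0.694 0.261 0.   ]
spare_cell_0 top [335.9 109.9] 0.4 [0.71  0.228 0.   ]
spanner side [351.7 232.1] 0.52 [0.295 0.408 0.   ]
spanner top [257.4 288.1] 0.47 [0.299 0.409 0.   ]
spanner top [259.6 209.1] 0.25 [0.473 0.405 0.   ]
lab_marker side [276.  288.7] 0.58 [0.428 0.611 0.   ]
lab_marker top [169.4 228. ] 0.91 [0.429 0.606 0.   ]
1.3 [ 0.991  0.133 -0.    -0.   ]
```

View pics/t0.png

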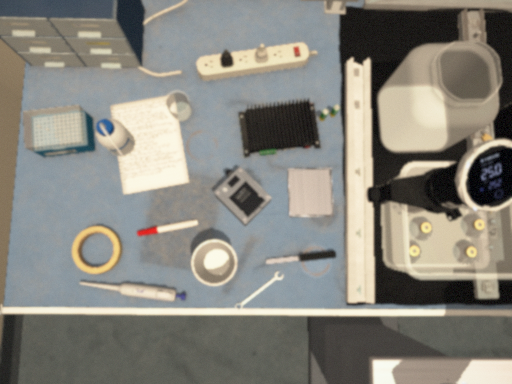

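View pics/s0.png

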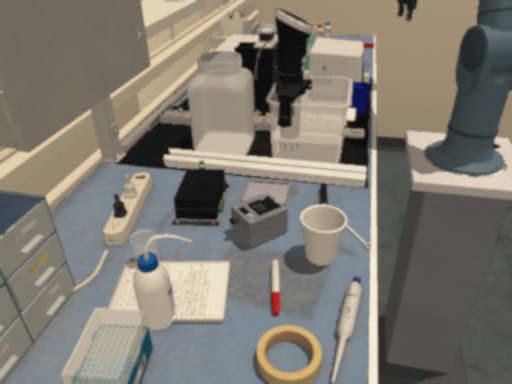

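The top view shows the logger as a diamond at (241,195), the tray at (310,192), the lever handle at (318,256) with its tip at (265,263), the cup at (215,262) and the spanner at (262,288). I'll fit the poses and check an overlay.

```bash
cat > fit.py <<'E'
from h import *
from scipy.optimize import least_squares
np.set_printoptions(precision=4,suppress=True)
def T(p,pts):
    c,s=np.cos(p[2]),np.sin(p[2]);pts=np.array(pts,float)
    return np.c_[p[0]+c*pts[:,0]-s*pts[:,1],p[1]+s*pts[:,0]+c*pts[:,1],pts[:,2]]
def fit(pts,p0):
    obs=[]
    for n,X in pts.items():
        for c in("side","top"):
            r=tip_of(c,n)
            if r: obs.append((c,X,np.array(r[0]["at"])))
    f=lambda p:np.concatenate([proj(c,T(p,[X]))[0]-o for c,X,o in obs])
    s=least_squares(f,p0,loss="soft_l1",f_scale=1.5);print(s.x,s.fun.round(1));return s.x
def overlay(im,cam,polys,box,k):
    x0,y0,x1,y1=box;o=cv2.resize(im[y0:y1,x0:x1,::-1],None,fx=k,fy=k,interpolation=cv2.INTER_CUBIC)
    for P in polys:
        q=((proj(cam,P)-[x0,y0]+.5)*k).astype(np.int32);cv2.polylines(o,[q],True,(0,255,0),1)
    return o
def rect(x0,x1,y0,y1,z):return [[x0,y0,z],[x1,y0,z],[x1,y1,z],[x0,y1,z]]
E
cat > m.py <<'E'
from fit import *
a=np.array(read_camera("side"));b=np.array(read_camera("top"))
L=fit(dict(logger=[0,0,0],spring_balls=[-.0255,0,.061],pry_slot=[-.048,0,.0495],cover=[-.0105,0,.053],cover_front=[-.0405,0,.066]),[.5,.448,.8])
V=fit(dict(lever=[0,0,0],lever_tip=[.115,0,.009]),[.373,.275,1.73])
tr=[.517,.293,-.03]
P=[T(L,rect(-.048,.048,-.04,.04,.066)),T(L,rect(-.0405,.0195,-.025,.025,.066)),T(L,rect(-.048,-.042,-.009,.009,.066)),T(V,rect(-.04,.04,-.008,.008,.018)),T(V,rect(.04,.115,-.005,.005,.009)),T(tr,rect(-.055,.055,-.05,.05,.01))]
o=np.hstack([overlay(b,"top",P,(205,160,345,280),4)[:, :400],overlay(a,"side",P,(210,170,340,290),4)[:,:400]])
o1=overlay(b,"top",P,(205,160,345,280),5.7);cv2.imwrite("pics/ov_t.png",o1)
o2=overlay(a,"side",P,(215,170,335,260),6.5);cv2.imwrite("pics/ov_s.png",o2)
E
python3 m.py
```

```text
[0.4948 0.4456 0.8117] [  1.5  -2.1   0.3   0.4  -0.4   2.1  -0.4   2.7  -0.2  -0.5  -0.1  -0.8
 -88.7 -22.2  -1.2  -0.2  -0.8  -0.    0.3   1.5]
[0.3643 0.2716 1.3934] [-0.3  2.3 44.6 23.6  2.7 -9.9]
```

View pics/ov_t.png

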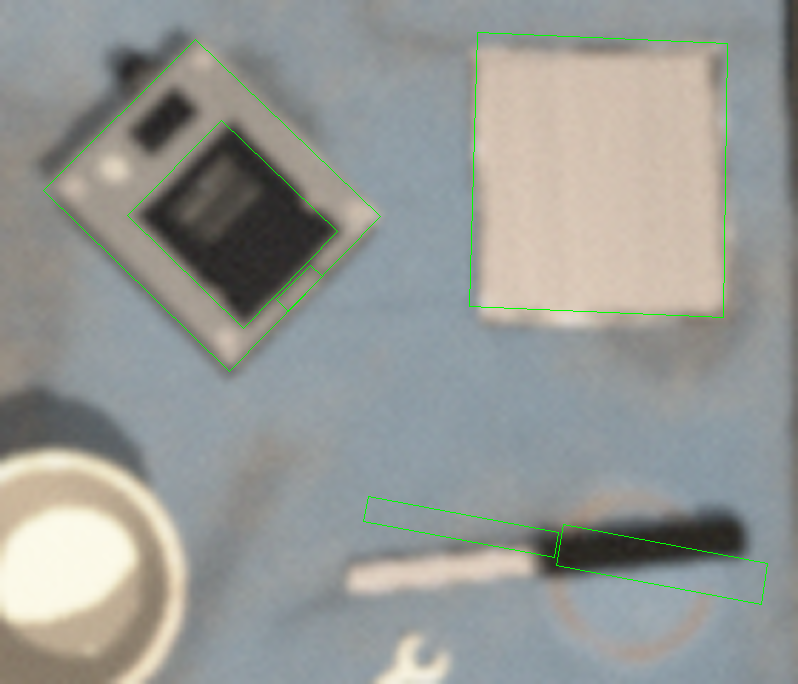

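View pics/ov_s.png

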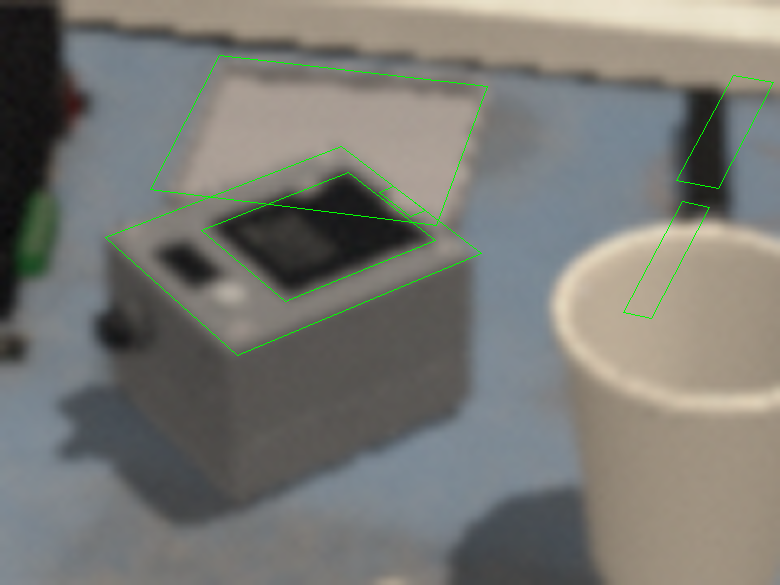

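The overlays show the logger fit is good: its housing outline sits at (45..380, 40..370) in the top crop. The lever fit is wrong because the side view is blocked by the cup. In the top crop the real handle runs from (745,532) to (540,557), and the tip is at (348,579). I'll use those and go.

```bash
cat >> fit.py <<'E'
from scipy.spatial.transform import Rotation as Rn
L=np.array([.4948,.4456,.8117]);TR=np.array([.515,.293,-.03])
def crop2px(p):return np.array(p)/5.7+[205,160]-.5
def down(yaw,pitch=0):
    # tool z down, tool x along heading yaw; pitch>0 raises the heading end
    return Rn.from_euler('z',yaw)*Rn.from_euler('y',-pitch)*Rn.from_euler('x',np.pi)
q=lambda r:r.as_quat()
E
cat > g.py <<'E'
from fit import *
h0=atz("top",crop2px([745,532]),.012);h1=atz("top",crop2px([540,557]),.012);t=atz("top",crop2px([348,579]),.009)
d=t-h0;yaw=np.arctan2(d[1],d[0]);print(h0,h1,t,yaw,np.linalg.norm(h1-h0),np.linalg.norm(d))
u=d/np.linalg.norm(d);c=(t-.115*u+h0+.04*u)/2
print(c)
np.save("lev.npy",[c[0],c[1],yaw])
for w,p in(("pre",[c[0],c[1],.12]),):
    for k in(0,np.pi):
        s=inverse_kinematics(p,q(down(yaw+k)));print(k,s)
        m=L[:2]-.123*np.array([np.cos(L[2]),np.sin(L[2])])
        print(inverse_kinematics([*m,.06],q(down(L[2]+k))),inverse_kinematics([*m,.04],q(down(L[2]+k,.3))))
E
python3 g.py
```

```text
[0.3771 0.2382 0.012 ] [0.3668 0.3178 0.012 ] [0.3577 0.3917 0.009 ] 1.6962529377081392 0.08029894034557686 0.15478212210028955
[0.3721 0.2778 0.0112]
0 [ 0.1526  0.372  -0.9843  2.1041  0.4082  0.8673 -0.9459]
[-0.0134  0.6576 -0.9524  1.9494  0.6892  0.8998 -2.0846] [-0.0654  0.5139 -0.8072  2.168   0.9097  0.4411 -2.3117]
3.141592653589793 [ 0.3363  0.5175 -1.2323  2.0989  0.6099  0.9523  2.0325]
[ 0.0433  0.7087 -1.0351  1.9473  0.7643  0.9421  1.0052] [-0.0457  0.9254 -1.0388  1.7317  0.741   1.3046  1.0345]
```

```bash
python3 - <<'E'
from fit import *
for n,s,t in(("dispTop",(290,12),(490,175)),("jarlid",(222,58),(470,72)),("blackhand",(288,100),(378,195)),("basketfront",(325,85),(430,222))):print(n,tri(s,t))
print(proj("side",[[.171,-.627,.25],[.3,0,.4],[.45,0,.5],[.37,.2,.4]]),proj("top",[[.171,-.627,.25]]))
for p in([.25,-.5,.5],[.3,-.35,.55],[.45,0,.55],[.42,.2,.5],[.38,.27,.35],[.372,.278,.12]):
    for y in(1.696,1.696+np.pi):print(p,inverse_kinematics(p,q(down(y))))
E
```

```text
dispTop [0.4852 0.1002 0.3962]
jarlid [0.6862 0.0474 0.2657]
blackhand [0.4759 0.2019 0.217 ]
basketfront [0.4118 0.1159 0.2298]
[[403.4449  16.79  ]
 [372.553    4.145 ]
 [313.9894 -41.4165]
 [338.4979  20.8684]] [[880.4339 379.5744]]
[0.25, -0.5, 0.5] [ 1.2104  0.1131 -0.1977  1.4276  0.0222  1.603   1.1399]
[0.25, -0.5, 0.5] [ 0.8671  0.0993  0.1841  1.444  -0.0181  1.6    -1.9666]
[0.3, -0.35, 0.55] [ 1.0486 -0.0784 -0.2518  1.5203 -0.0197  1.6972  0.9202]
[0.3, -0.35, 0.55] [ 0.8082 -0.0867 -0.0324  1.5297 -0.0028  1.6985 -2.2408]
[0.45, 0, 0.55] [-0.0322 -0.1079 -0.0528  1.5489 -0.0057  1.7004  0.0398]
[0.45, 0, 0.55] [ 1.5791 -0.3462 -1.2372  1.5091 -0.3313  1.7405 -2.7131]
[0.42, 0.2, 0.5] [ 1.156  -0.3158 -1.3234  1.5862 -0.3064  1.6322 -0.0493]
[0.42, 0.2, 0.5] [-1.3015 -0.1625  0.6734  1.6562  0.1011  1.6126  2.6365]
[0.38, 0.27, 0.35] [ 1.0885 -0.365  -1.4728  1.8467 -0.3728  1.3481 -0.1661]
[0.38, 0.27, 0.35] [-1.2    -0.079   0.4724  1.9112  0.0373  1.301   2.528 ]
[0.372, 0.278, 0.12] [ 0.0973  0.3463 -0.9178  2.1057  0.3657  0.854  -0.9119]
[0.372, 0.278, 0.12] [ 0.3357  0.5178 -1.2323  2.0988  0.6101  0.9524  2.0316]
```

```bash
python3 - <<'E'
from fit import *
c=np.load("lev.npy");y=c[2]
for p,h in(([.171,-.627,.45],None),([.28,-.38,.58],.7),([.40,0,.6],1.3),([.38,.24,.45],y)):
    r=read_tcp_rot() if h is None else q(down(h))
    s=inverse_kinematics(p,r);print(p,s)
    if abs(s[2])>.6: print("stop");break
    move_j(s)
for p,r in(([c[0],c[1],.12],down(y)),([.41,.353,.07],down(L[2])),([.41,.353,.04],down(L[2],.3))):print(inverse_kinematics(p,q(r)))
print(read_time_s())
E
```

```text
[0.171, -0.627, 0.45] [ 1.1974  0.2927  0.0578  1.3115 -0.0167  1.5379 -0.0516]
[0.28, -0.38, 0.58] [ 0.9843 -0.0507 -0.1278  1.436  -0.0066  1.7559 -0.0154]
[0.4, 0, 0.6] [ 0.7146 -0.2047 -0.6347  1.4943 -0.1244  1.8112 -0.2106]
stop
[-0.2103  0.259  -0.566   2.1176  0.1903  0.813  -0.7673]
[-0.3974  0.4608 -0.4567  1.9685  0.2843  0.7743 -1.7771]
[-0.5145  0.3882 -0.2945  2.1923  0.3482  0.2915 -1.8503]
4.0667
```

```bash
python3 - <<'E'
from fit import *
c=np.load("lev.npy");y=c[2]
move_j([-.05,-.2,0,1.5,0,1.81,-.3]);print(read_eef_pos())
move_j([-.6,-.2,0,1.65,0,1.65,-.9]);print(read_eef_pos())
move_gripper(.04,60)
for p,r in(([c[0],c[1],.12],down(y)),([.41,.353,.07],down(L[2])),([.41,.353,.04],down(L[2],.3))):print(inverse_kinematics(p,q(r)))
s=inverse_kinematics([c[0],c[1],.12],q(down(y)))
if abs(s[2])<.4:
    move_j(s);print(read_eef_pos())
snap("top","t1.png")
a=snap("side","s1.png")
print(tip_of("top","lever_tip")[:2],read_time_s())
E
```

```text
[ 0.4019 -0.0228  0.6128]
[0.3694 0.2001 0.5393]
[-0.697   0.2112 -0.0361  2.1396  0.0106  0.791  -0.6142]
[-0.6335  0.4249 -0.179   1.98    0.1084  0.7457 -1.6357]
[-0.755   0.3711 -0.03    2.2034  0.0072  0.2674 -1.5471]
[0.3734 0.2787 0.1212]
[{'at': [267.7, 260.4], 'confidence': 0.59}, {'at': [240.5, 200.5], 'confidence': 0.45}] 8.65
```

View pics/t1.png

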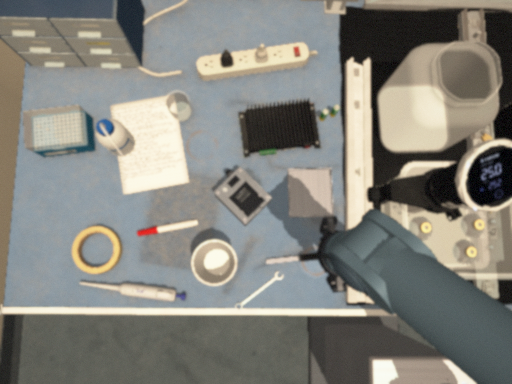

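The top view shows the gripper over the handle at (325,255), with the blade reaching to (267,262) and the arm clear of the stirrer. Next I grip and lift.

```bash
python3 - <<'E'
from fit import *
c=np.load("lev.npy");y=c[2]
f0=np.array(read_ft_force())
movel([c[0],c[1],.040],q(down(y)),speed=.12)
movel([c[0],c[1],.0225],q(down(y)),speed=.04);print(read_eef_pos(),read_ft_force()-f0)
move_gripper(.0,90);print(read_finger_gap(),read_grasp_force(),read_eef_pos(),read_ft_force()-f0)
movel([c[0],c[1],.09],speed=.12)
print(read_finger_gap(),read_eef_pos(),Rn.from_quat(read_tcp_rot()).as_matrix()[:,0],read_time_s())
b=np.array(read_camera("top"));a=np.array(read_camera("side"))
cv2.imwrite("pics/lift.png",np.hstack([overlay(b,"top",[],(240,210,365,290),3.2),overlay(a,"side",[],(270,130,395,210),3.2)]))
E
```

```text
[0.3719 0.2776 0.0222] [ 1.0168 -2.1009 -0.2214]
0.013187208510996059 88.86728167533875 [0.3723 0.2779 0.023 ] [ 0.1077 -1.9264  4.9532]
0.013184824091056565 [0.3716 0.2773 0.0895] [-0.1252  0.9921 -0.0006] 11.1167
```

View pics/lift.png

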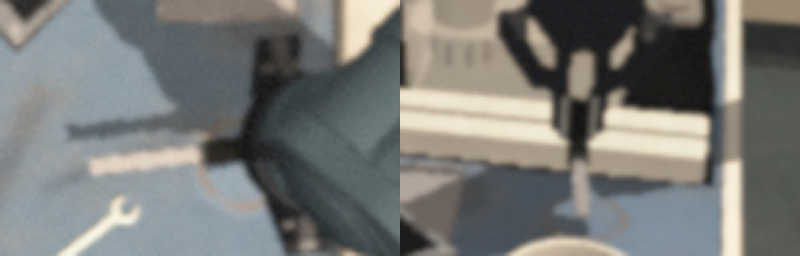

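The lever is held; its tip is at about (268,261.5) in top pixels and (327,197) in side pixels. I'll triangulate the tip and check whether the blade droops.

```bash
python3 - <<'E'
from fit import *
c=np.load("lev.npy");y=c[2]
t=tri((327.2,197.0),(268.,261.5));print(t)
e=np.array(read_eef_pos());u=np.array([np.cos(y),np.sin(y),0]);print("expected",e+.115*u-[0,0,.0135])
for cam in("side","top"):
    print(cam,[(r["at"],r["confidence"]) for r in tip_of(cam,"lever_tip")[:2]],proj(cam,[e+.115*u-[0,0,.0135]]))
# approach to logger: back off pose
x=np.array([np.cos(L[2]),np.sin(L[2])])
m=L[:2]-x*(.048+.115+.02)
z=.0495+.0135+.0005
s=inverse_kinematics([*m,.11],q(down(L[2])));print(s)
move_j(s);movel([*m,z],q(down(L[2])),speed=.12)
e=np.array(read_eef_pos());print(e,m,Rn.from_quat(read_tcp_rot()).as_matrix()[:,0],x)
b=np.array(read_camera("top"));a=np.array(read_camera("side"))
P=[T(L,rect(-.048,-.042,-.009,.009,.066)),T(L,[[-.068,0,.0495],[-.048,0,.0495]])]
for cam in("side","top"):
    print(cam,[(np.round(r["at"],1),round(r["confidence"],2)) for n in("lever_tip","pry_slot") for r in tip_of(cam,n)[:2]],proj(cam,T(L,[[-.068,0,.0495],[-.048,0,.0495]])))
cv2.imwrite("pics/ins.png",np.hstack([overlay(b,"top",P,(235,180,310,255),5.2),overlay(a,"side",P,(240,165,315,240),5.2)]));print(read_time_s())
E
```

```text
[0.3563 0.3897 0.0737]
expected [0.3569 0.3912 0.0755]
side [([329.8, 197.5], 0.63)] [[326.4953 196.6226]]
top [([259.0, 211.1], 0.42)] [[267.3405 261.6673]]
[-0.8759  0.2589  0.0963  2.1076 -0.0351  0.7765 -1.5168]
[0.3689 0.3125 0.0633] [0.3688 0.3128] [ 0.6884  0.7253 -0.0007] [0.6883 0.7255]
side [(array([286.3, 206. ]), 0.79), (array([275.3, 207.9]), 0.74), (array([320.1, 256.7]), 0.72)] [[284.6447 203.2569]
 [277.4414 206.2052]]
top [(array([262.6, 216.3]), 0.72), (array([258.1, 213.4]), 0.67), (array([334.5, 111.4]), 0.64)] [[264.584  218.3905]
 [257.8492 211.8936]]
13.025
```

View pics/ins.png

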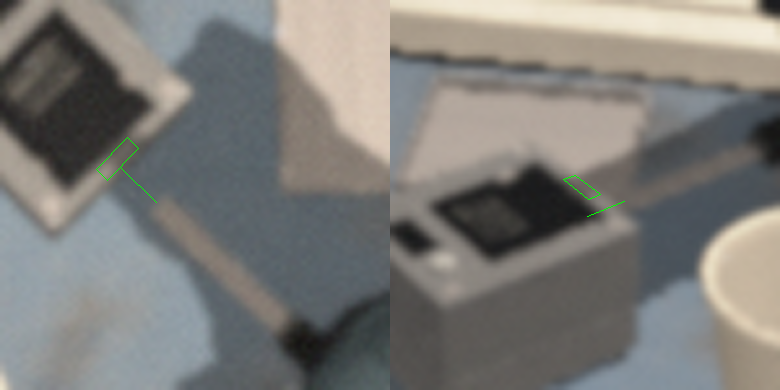

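The blade tip at crop (157,204) lines up with the slot in both views, within about 1 px. I'll insert it with force checks.

```bash
python3 - <<'E'
from fit import *
x=np.array([np.cos(L[2]),np.sin(L[2])]);z=.0640
f0=np.array(read_ft_force());t0=np.array(read_ft_torque());print(f0)
for d in(-.006,.006,.014,.024,.033,.041):
    m=L[:2]-x*(.163-d);movel([*m,z],q(down(L[2])),speed=.06)
    f=np.array(read_ft_force())-f0;e=np.array(read_eef_pos());print(d,f.round(2),(np.array(read_ft_torque())-t0).round(3),e)
    if np.linalg.norm(f)>7: print("contact");break
print(read_time_s())
E
```

```text
[-0.5591 -0.9371 -0.4213]
-0.006 [-0.15  1.22  0.26] [ 0.019 -0.048 -0.012] [0.379  0.3237 0.0642]
0.006 [-4.1 -4.6  2. ] [-0.777  0.76  -0.01 ] [0.3839 0.3286 0.0624]
0.014 [-11.64 -10.71   8.28] [-1.991  1.916  0.047] [0.3845 0.329  0.0605]
contact
14.0417
```

```bash
python3 - <<'E'
from fit import *
x=np.array([np.cos(L[2]),np.sin(L[2])]);z=.0640
m=L[:2]-x*(.163+.010);movel([*m,z],q(down(L[2])),speed=.06)
e=np.array(read_eef_pos());print(e,read_ft_force(),read_finger_gap())
b=np.array(read_camera("top"));a=np.array(read_camera("side"))
tip=e+[*(.115*x),-.0135]
print("exp tip",tip,proj("side",[tip]),proj("top",[tip]))
for cam in("side","top"):
    print(cam,[(np.round(r["at"],1),round(r["confidence"],2)) for n in("lever_tip","pry_slot") for r in tip_of(cam,n)[:2]])
P=[[tip,e-[0,0,.0135]],T(L,rect(-.048,.048,-.04,.04,.066))]
cv2.imwrite("pics/ins2.png",np.hstack([overlay(b,"top",P[1:],(240,190,290,240),8),overlay(a,"side",P[1:],(250,180,300,230),8)]));print(read_time_s())
E
```

```text
[0.3765 0.3209 0.0645] [-0.3084 -0.418  -0.7882] 0.01325346061676307
exp tip [0.4556 0.4044 0.051 ] [[280.6759 204.3318]] [[260.8464 214.7203]]
side [(array([282. , 203.6]), 0.8), (array([273.1, 207.5]), 0.66)]
top [(array([263.7, 214.2]), 0.73), (array([217.9, 264.2]), 0.61), (array([260.5, 209.8]), 0.57)]
14.8917
```

View pics/ins2.png

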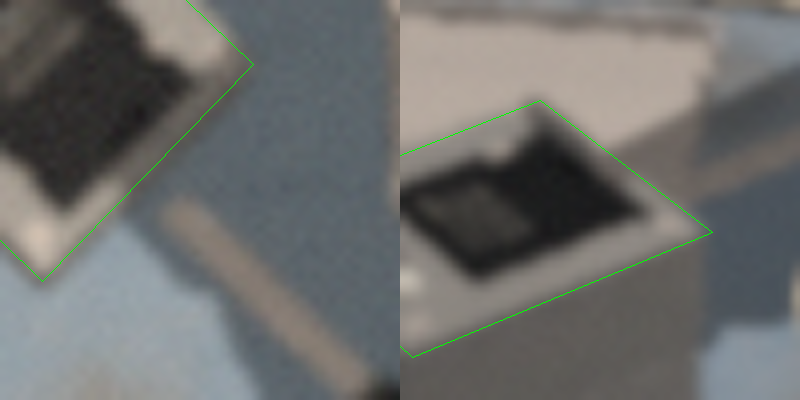

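The blade is about 1–2 px behind where I expected it in the top crop, with the tip at (175,212), and it seems slightly low in the side crop. I'll measure the offset along the blade numerically.

```bash
cat > strip.py <<'E'
from fit import *
def strip(cam,P0,P1,n=9,w=6,f=lambda c:c[0]-c[2]):
    im=np.array(read_camera(cam)).astype(float);g=f(im.transpose(2,0,1)).astype(np.float32)
    p,r=proj(cam,[P0,P1]);d=(r-p)/np.linalg.norm(r-p);nn=np.array([-d[1],d[0]])
    if nn[1]<0:nn=-nn
    off=np.arange(-w,w+.1,1.);s=np.linspace(0,1.15,n)
    M=np.array([[p+(r-p)*a+nn*o for o in off] for a in s],np.float32)
    v=cv2.remap(g,M[:,:,0].copy(),M[:,:,1].copy(),cv2.INTER_LINEAR)
    print(cam,p,r,"normal",nn);print("   off",off.astype(int))
    for a,row in zip(s,v):print("%.2f"%a,row.astype(int))
E
python3 - <<'E'
from strip import *
e=np.array(read_eef_pos());x=np.array([np.cos(L[2]),np.sin(L[2]),0])
b=e-[0,0,.0135]
strip("side",b+.045*x,b+.115*x);strip("top",b+.045*x,b+.115*x)
E
```

```text
side [305.3437 194.3964] [280.9009 204.3875] normal [0.3784 0.9257]
   off [-6 -5 -4 -3 -2 -1  0  1  2  3  4  5  6]
0.00 [-10 -11 -11  -8  -4   2   7   9   6   0  -9 -12 -13]
0.14 [ -5  -6  -7  -8  -6   2   8   9   5  -5 -11 -14 -15]
0.29 [ -5  -6  -7  -7  -3   2   9  10   7  -3 -14 -16 -17]
0.43 [ -3  -5  -5  -5  -4   3   8  10   5  -3 -11 -15 -15]
0.57 [ -3  -4  -5  -6  -3   3   9  11   5  -5 -13 -16 -16]
0.72 [ 11  10   6   3   2   5   9  10   6  -1 -12 -16 -16]
0.86 [12 12 11 11 11 12 11 11  8  3  3  3  3]
1.01 [12 12 12 11 11 10 10 10 10 13 14 12 10]
1.15 [ 9  8  6  3  2  0  0  4  7  9 10 10  9]
top [284.8063 237.8439] [261.0652 214.9422] normal [-0.6943  0.7197]
   off [-6 -5 -4 -3 -2 -1  0  1  2  3  4  5  6]
0.00 [-14 -14 -12  -5   5  13  14  13   8  -1 -12 -13 -14]
0.14 [-14 -14 -13  -5   4  13  17  16  12  -2 -10 -13 -13]
0.29 [-14 -14 -12  -5   5  15  16  18  13   2  -9 -15 -15]
0.43 [-14 -12 -12  -5   5  15  17  16  11   0 -10 -12 -14]
0.57 [-15 -15 -11  -3   6  13  17  16  12   1  -7 -11 -15]
0.72 [-13 -14 -11  -4   7  15  18  16  10   0 -10 -12 -13]
0.86 [-14 -14 -12  -5   4  13  18  16   9  -1 -10 -13 -14]
1.01 [-14 -14 -13 -11  -8  -7  -4  -5  -7 -12 -15 -15 -17]
1.15 [ 5  6  6  7  8  7  7  7  6  8 11 12 14]
```

```bash
python3 - <<'E'
from strip import *
g=lambda c:(c[0]+c[1]+c[2])/3
C=lambda x,y,z:T(L,[[x,y,z]])[0]
for nm,A,B in(("front",C(-.048,-.036,.066),C(-.048,.036,.066)),("+y",C(-.044,.04,.066),C(.04,.04,.066)),("-y",C(-.044,-.04,.066),C(.04,-.04,.066)),("back",C(.048,-.036,.066),C(.048,.036,.066))):
    for cam in("top","side"):print(nm);strip(cam,A,B,n=9 if nm=="front" else 4,f=g)
E
```

```text
front
top [269.9167 198.9028] [246.1325 223.3426] normal [0.7167 0.6974]
   off [-6 -5 -4 -3 -2 -1  0  1  2  3  4  5  6]
0.00 [165 169 161 136 114  99  92  93  96  98  97  98  98]
0.14 [ 84  77  79  84  93  94  89  85  93  97 100 100 100]
0.29 [ 44  47  60  81  94  93  86  86  91  99  99 100 100]
0.43 [ 36  36  59  82  95  96  92  89  94  96  99 100 101]
0.57 [ 43  51  68  92 104 104  96  90  92  96 101 106 113]
0.72 [ 49  61  91 125 148 147 135 130 137 144 142 143 144]
0.86 [142 146 151 156 157 149 133 130 146 154 157 159 159]
1.01 [154 161 163 166 165 151 132 134 149 158 160 158 159]
1.15 [158 158 157 158 157 157 157 159 161 163 162 161 159]
front
side [268.0878 192.8216] [287.3886 207.6679] normal [-0.6097  0.7926]
   off [-6 -5 -4 -3 -2 -1  0  1  2  3  4  5  6]
0.00 [167 166 167 168 167 159 134 110 103 108 104  95  89]
0.14 [168 169 170 170 167 157 133  99  73  50  35  30  29]
0.29 [169 170 171 171 170 161 138 106  75  50  32  25  29]
0.43 [165 159 151 138 127 116 107  99  87  62  39  28  28]
0.57 [105 102 101 102 103 105 112 115 103  68  42  30  30]
0.72 [ 94  97 100 102 102 109
[... 1630 characters left out ...]
4061 167.7471] [213.5122 191.6796] normal [0.7077 0.7065]
   off [-6 -5 -4 -3 -2 -1  0  1  2  3  4  5  6]
0.00 [155 146 131 112 102 107 128 150 167 178 178 170 161]
0.38 [118 100  86  79  83  92 116 137 132 107  71  47  43]
0.77 [134 124 109  93  94 109 136 149 157 165 178 187 190]
1.15 [141 141 141 142 141 140 139 138 137 136 138 138 139]
back
side [231.747  206.9016] [249.9376 223.2671] normal [-0.6688  0.7434]
   off [-6 -5 -4 -3 -2 -1  0  1  2  3  4  5  6]
0.00 [138 139 141 139 132 125 112 106 116 128 134 133 131]
0.38 [ 36  32  46  80 111 121 109  88  77  72  73  78  73]
0.77 [177 160 140 130 134 129 114  93  81  78  78  77  77]
1.15 [108 100  96  94  91  90  90  89  89  87  85  82  82]
```

```bash
python3 - <<'E'
from fit import *
t=np.linspace(-.044,.044,45)
print((t*1000).astype(int))
for cam,fn in(("top","t0.png"),("side","s0.png"),("top","t1.png")):
    g=cv2.imread("pics/"+fn).astype(np.float32).mean(2)
    for xx in(-.050,-.048,-.046,-.044,-.042):
        p=proj(cam,T(L,[[xx,y,.066] for y in t])).astype(np.float32)
        print(cam,xx,cv2.remap(g,p[:,:1].copy(),p[:,1:].copy(),cv2.INTER_LINEAR)[:,0].astype(int))
E
```

```text
[-44 -41 -39 -38 -36 -33 -32 -30 -27 -25 -23 -22 -19 -17 -15 -13 -11  -9
  -7  -5  -3  -1   0   2   4   6   8  10  12  14  16  18  20  22  24  26
  28  30  32  34  36  38  40  42  44]
top -0.05 [154 156 156 153 146 137 134 132 130 130 131 130 130 130 128 124 125 124
 130 134 135 136 136 135 135 134 132 131 130 131 131 132 129 128 129 129
 128 130 133 134 129 131 132 141 152]
top -0.048 [153 158 163 163 155 149 146 142 139 136 134 135 135 135 133 131 126 125
 129 138 141 142 144 143 141 139 135 133 133 133 133 133 130 130 128 131
 129 131 134 137 134 122 121 132 146]
top -0.046 [154 160 174 177 172 167 166 162 156 149 146 146 146 146 145 144 135 127
 130 139 146 147 147 148 146 141 139 141 143 144 144 145 145 145 144 146
 147 148 151 157 150 136 121 130 144]
top -0.044 [155 163 178 187 183 179 177 169 161 147 142 144 144 144 146 143 133 124
 121 129 134 136 136 137 135 134 134 137 144 145 146 147 148 149 153 154
 159 164 167 169 166 148 128 129 144]
top -0.042 [154 160 174 186 188 184 177 167 150 131 119 118 119 120 122 120 115 105
 101 106 107 108 109 112 112 112 114 118 124 127 128 
[... 1310 characters left out ...]
 129
 132 139 143 145 145 144 144 141 135 135 134 136 135 135 135 133 131 132
 133 135 136 139 137 126 124 133 150]
top -0.046 [107 127 157 171 170 168 169 163 157 149 146 146 148 147 150 145 138 130
 132 141 149 149 150 149 149 144 141 142 145 148 146 147 149 149 148 149
 148 151 154 158 153 140 125 132 147]
top -0.044 [111 135 165 186 185 183 178 172 163 148 145 147 145 145 149 147 137 127
 123 131 135 137 140 139 138 136 136 140 147 150 149 150 151 152 155 156
 160 166 170 172 168 150 132 132 148]
top -0.042 [112 136 165 184 192 188 180 170 152 133 122 122 121 122 123 121 116 107
 103 108 110 111 113 112 112 114 116 121 127 128 129 131 132 136 143 156
 166 177 182 181 172 149 129 132 149]
```

```bash
cat >> fit.py <<'E'
L[:2]+=-.002*np.array([-np.sin(L[2]),np.cos(L[2])])
E
cat > probe.py <<'E'
from fit import *
import sys
x=np.array([np.cos(L[2]),np.sin(L[2])]);yv=np.array([-x[1],x[0]])
def at(d,lat,z,pitch=0):return [*(L[:2]-x*(.163-d)+yv*lat),z],q(down(L[2],pitch))
def tryin(lat,z,ds=(-.004,.003,.007,.011),lim=5):
    movel(*at(-.010,lat,z),speed=.06);f0=np.array(read_ft_force())
    for d in ds:
        movel(*at(d,lat,z),speed=.05)
        f=np.array(read_ft_force())-f0;e=np.array(read_eef_pos());r=(e[:2]-L[:2])
        print(lat,z,"cmd",d,"act",round(r@x+.163,4),"lat",round(r@yv,4),"z",e[2].round(4),"F",round(f[:2]@x,1),round(f[:2]@yv,1),f[2].round(1))
        if np.linalg.norm(f)>lim: return False
    return True
E
python3 - <<'E'
from probe import *
for lat,z in((0,.065),(0,.0665),(-.002,.065)):
    if tryin(lat,z): break
print(read_time_s())
E
```

```text
0 0.065 cmd -0.004 act -0.0032 lat 0.0001 z 0.0652 F 0.0 0.4 -0.0
0 0.065 cmd 0.003 act 0.0036 lat 0.0001 z 0.0651 F -0.1 -0.1 0.7
0 0.065 cmd 0.007 act 0.0073 lat 0.0 z 0.0651 F -0.5 -0.6 0.8
0 0.065 cmd 0.011 act 0.0114 lat 0.0 z 0.0651 F -0.7 0.3 -0.3
16.7
```

The blade is in with no resistance once shifted. I'll push it deeper, then lever.

```bash
cat > pry.py <<'E'
from probe import *
d=.0455
def pose(a,dd=d,dz=0):
    D=.115-dd;h=.0150;c,s=np.cos(a),np.sin(a)
    p=L[:2]+x*(-.048-D*c-h*s);return [*p,.046-D*s+h*c+dz],q(down(L[2],a))
E
python3 - <<'E'
from pry import *
f0=np.array(read_ft_force())
ok=True
for dd in(.022,.034,d):
    movel(*at(dd,0,.065),speed=.06);f=np.array(read_ft_force())-f0;print(dd,f.round(1))
    if np.linalg.norm(f)>7: ok=False;break
if ok:
    for a in(0,3,5,7,9,11):
        movel(*pose(np.radians(a)),speed=.03)
        f=np.array(read_ft_force())-f0;e=np.array(read_eef_pos());print(a,np.array([f[:2]@x,f[:2]@yv,f[2]]).round(1),e[2],pose(np.radians(a))[0][2].round(4),read_finger_gap())
    a=snap("side","sp.png");b=snap("top","tp.png")
    for c in("side","top"):print([(np.round(r["at"],1),round(r["confidence"],2)) for r in tip_of(c,"cover_front")[:2]])
print(read_time_s())
E
```

```text
0.022 [0.9 0.4 1. ]
0.034 [0.6 0.5 0.2]
0.0455 [ 0.  -1.4  0.6]
0 [-1.7  1.5  7.5] 0.06194705498131217 0.061 0.01333738501599609
3 [-0.7  0.2  7.8] 0.058472715002045386 0.0573 0.01315725379519045
5 [ 0.  -0.1  6. ] 0.05598201385540228 0.0549 0.013478335291350807
7 [1.9 0.2 7.2] 0.054197857797776035 0.0524 0.013029712945254148
9 [ 2.7 -0.8  4.9] 0.051430120621413875 0.0499 0.013153008836301753
11 [-1.2  0.6  7.2] 0.04794604527408136 0.0475 0.013476009187392099
[(array([271.6, 194.8]), 0.6)]
[(array([259.6, 212.1]), 0.63), (array([252.5, 206.2]), 0.62)]
19.4833
```

```bash
python3 - <<'E'
from pry import *
for a in(13,14.5):
    movel(*pose(np.radians(a)),speed=.03)
    f=np.array(read_ft_force());e=np.array(read_eef_pos());print(a,np.array([f[:2]@x,f[:2]@yv,f[2]]).round(1),e[2],pose(np.radians(a))[0][2].round(4))
# back to level, see what stays
movel(*pose(np.radians(5)),speed=.06)
b=np.array(read_camera("top"));a=np.array(read_camera("side"))
for c in("side","top"):print([(np.round(r["at"],1),round(r["confidence"],2)) for r in tip_of(c,"cover_front")[:2]])
print(proj("side",T(L,[[-.0405,0,.066],[-.0405,0,.08]])),proj("top",T(L,[[-.0405,0,.066],[-.0405,0,.08]])))
P=[T(L,rect(-.048,.048,-.04,.04,.066))]
cv2.imwrite("pics/pop.png",np.hstack([overlay(b,"top",P,(220,170,290,240),5.7),overlay(a,"side",P,(230,165,300,235),5.7)]));print(read_time_s())
E
```

```text
13 [-1.4  0.6  6.8] 0.04535316729372907 0.045
14.5 [-1.  -0.   6.6] 0.04345487716334527 0.0431
[(array([275.7, 198.3]), 0.87)]
[(array([254.5, 203.8]), 0.91)]
[[274.1908 200.744 ]
 [274.2024 195.4253]] [[256.1785 207.9134]
 [256.3533 207.1386]]
20.5417
```

View pics/pop.png

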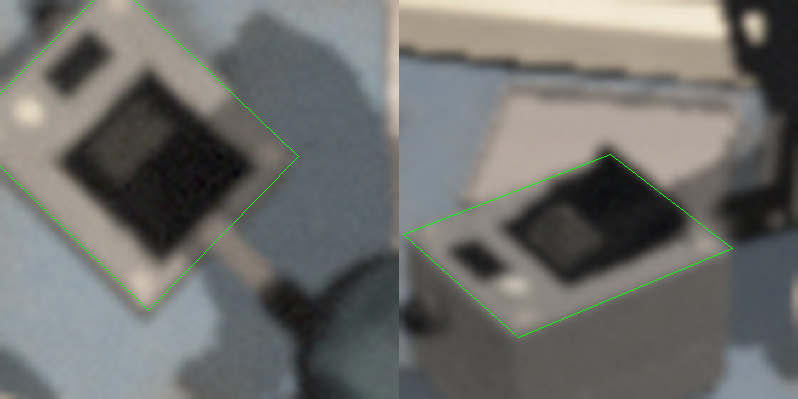

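The cover front rose about 5 px in the side view, from 203.6 to 198.3, which is about 14 mm. It stays up with the lever back at 5°, so it has popped. I'll withdraw the lever and put it back where it lay.

```bash
python3 - <<'E'
from pry import *
c=np.load("lev.npy");y=c[2]
movel(*pose(np.radians(1),d,.002),speed=.08)
p,_=at(-.02,0,.0645);movel(p,q(down(L[2],0.0)),speed=.12)
print(read_ft_force())
p,_=at(-.03,0,.10);movel(p,q(down(L[2])),speed=.15)
s=inverse_kinematics([c[0],c[1],.09],q(down(y)));print(s)
move_j(s)
movel([c[0],c[1],.035],q(down(y)),speed=.12);f0=np.array(read_ft_force())
movel([c[0],c[1],.0235],q(down(y)),speed=.04);print(read_ft_force()-f0)
move_gripper(.04)
movel([c[0],c[1],.12],q(down(y)),speed=.2)
x3=T(L,[[-.0340,0,.2]])[0]
for k in(0,np.pi):print(k,inverse_kinematics([x3[0],x3[1],.12],q(down(L[2]+k))))
movel([.37,.24,.22],q(down(y)),speed=.25)
read_camera("side");read_camera("top")
for n in("cover_front","cover","lever","lever_tip"):
    for cam in("side","top"):print(n,cam,[(np.round(r["at"],1),round(r["confidence"],2)) for r in tip_of(cam,n)[:2]])
print(read_time_s())
E
```

```text
[ 0.7457  0.074  -0.2121]
[-0.7021  0.264  -0.0308  2.1555  0.0122  0.7223 -0.6155]
[-0.3786  1.0769 -0.39  ]
0 [-0.8553  0.4877  0.0812  1.7453 -0.0481  0.9105 -1.5131]
3.141592653589793 [-0.4881  0.5208 -0.3864  1.7256  0.2342  0.9408  1.4156]
cover_front side [(array([275.2, 198.1]), 0.86)]
cover_front top [(array([256.5, 204.9]), 0.66)]
cover side [(array([261.1, 204.9]), 0.95)]
cover top [(array([248.9, 197.8]), 0.8), (array([169.5, 228.7]), 0.53)]
lever side [(array([272.7, 289.5]), 0.71), (array([322.5, 193.4]), 0.57)]
lever top [(array([315.2, 255. ]), 0.88)]
lever_tip side []
lever_tip top [(array([266.3, 259.8]), 0.65)]
25.8667
```

```bash
python3 - <<'E'
from pry import *
cf=tri((275.2,198.1),(256.5,204.9));r=cf[:2]-L[:2];print("cover_front",cf,r@x,r@yv)
def g(lx,z,pitch=0):return [*(L[:2]+x*lx),z],q(down(L[2],pitch))
move_gripper(.068,45)
p,o=g(-.032,.15);s=inverse_kinematics(p,o);print(s);move_j(s)
movel(*g(-.032,.105),speed=.15);f0=np.array(read_ft_force())
for z in(.095,.090,.087):
    movel(*g(-.032,z),speed=.05);f=np.array(read_ft_force())-f0;print(z,f.round(1),read_eef_pos()[2])
    if f[2]>4: break
b=np.array(read_camera("top"));a=np.array(read_camera("side"))
cv2.imwrite("pics/grip.png",np.hstack([overlay(b,"top",[],(220,165,290,235),5.7),overlay(a,"side",[],(230,145,300,215),5.7)]));print(read_time_s())
E
```

```text
cover_front [0.4701 0.414  0.0729] -0.039896844330255095 -0.0018280183508124475
[-0.7896  0.4544 -0.0019  1.7197  0.001   0.9675 -1.551 ]
0.095 [-0.6 -0.6 -0.3] 0.0950390527363089
0.09 [-0.5 -0.7 -0.6] 0.08954272866806985
0.087 [-1.3 -0.  -0.3] 0.0866901782426502
28.6
```

View pics/grip.png

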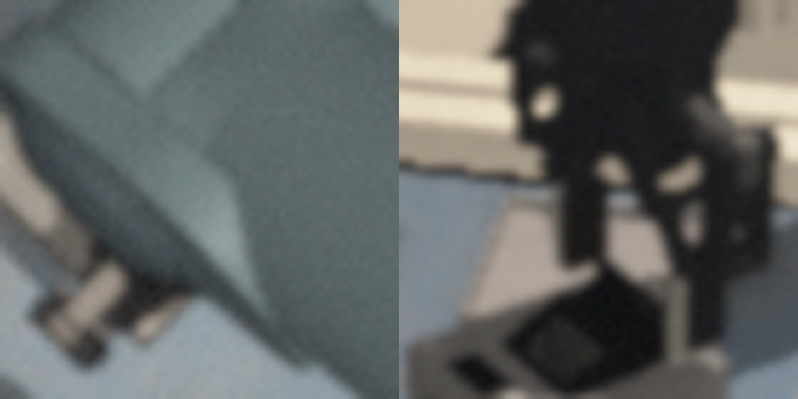

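The side view shows the fingers straddling the raised front of the cover at crop (580..700, 260..360). I'll close, draw it forward and lift.

```bash
python3 - <<'E'
from pry import *
def g(lx,z,pitch=0):return [*(L[:2]+x*lx),z],q(down(L[2],pitch))
f0=np.array(read_ft_force())
move_gripper(0,45);print(read_finger_gap(),read_grasp_force(),(read_ft_force()-f0).round(1),read_eef_pos())
if read_finger_gap()>.045:
    for lx,z in((-.035,.089),(-.039,.092),(-.043,.096),(-.046,.104),(-.047,.13),(-.047,.17)):
        movel(*g(lx,z),speed=.06 if z<.11 else .15);print(z,(read_ft_force()-f0).round(1),read_finger_gap())
y=TR[2]+np.pi/2
for p in(0,.2):print(inverse_kinematics([TR[0],TR[1]-.021,.1],q(down(y,p))))
read_camera("side");read_camera("top")
for n in("cover","cover_front"):
    for cam in("side","top"):print(n,cam,[(np.round(r["at"],1),round(r["confidence"],2)) for r in look_for(cam,n)[:2]])
print(read_time_s())
E
```

```text
0.048333443892439036 45.97488300433156 [-0.7 -2.2  2. ] [0.4743 0.4208 0.0873]
0.089 [ 0.3  0.1 -1.2] 0.04814985287986911
0.092 [ 0.8 -0.6 -0.3] 0.04805035383635012
0.096 [-0.3 -0.7 -0.8] 0.048527640426056694
0.104 [-0.2 -0.2 -0.7] 0.04804476803476218
0.13 [-0.3 -0.9 -0.5] 0.047907853179369936
0.17 [-0.5 -1.  -1.3] 0.048129561628898476
[-0.4844  0.4371 -0.0871  1.8725  0.0497  0.8341 -0.6267]
[-0.324   0.4075 -0.166   1.9379 -0.1681  0.7111 -0.3809]
cover side [(array([263.4, 170.4]), 0.85)]
cover top []
cover_front side [(array([266.8, 171.2]), 0.63)]
cover_front top []
30.9833
```

```bash
python3 - <<'E'
from fit import *
a=.22;y=TR[2];h=np.array([np.cos(y),np.sin(y)])
P=TR[:2]+[0,.003]-.021*h
s=inverse_kinematics([*P,.14],q(down(y,a)));print(s)
s0=inverse_kinematics([*P,.03],q(down(y,a)));print(s0)
move_j(s)
movel([*P,.05],q(down(y,a)),speed=.15);f0=np.array(read_ft_force())
for z in(.038,.034,.031,.028,.026,.024,.022,.020):
    movel([*P,z],q(down(y,a)),speed=.04);f=np.array(read_ft_force())-f0;print(z,f.round(1),read_eef_pos()[2].round(4))
    if f[2]>2.5: break
read_camera("side")
for n in("cover","cover_front"):print(n,[(np.round(r["at"],1),round(r["confidence"],2)) for r in tip_of("side",n)[:2]])
cc=np.array([*TR[:2],0])+[0,.003,0]
print("exp",proj("side",[cc+[0,0,.002],cc+[-.03,0,.015]]),read_time_s())
E
```

```text
[-0.8926  0.2898  0.2314  2.014   0.1218  0.6806 -2.3653]
[-0.9029  0.4831  0.2481  2.0549  0.0696  0.4512 -2.3526]
0.038 [-1.  -0.3  0.2] 0.0379
0.034 [-0.5 -0.1 -0.5] 0.0337
0.031 [-0.1  0.2  0. ] 0.0308
0.028 [-1.1  0.1  1.6] 0.0283
0.026 [-0.5 -1.4  3.7] 0.0264
cover [(array([261.5, 192.2]), 0.54)]
cover_front [(array([272.8, 187.6]), 0.45)]
exp [[264.7441 193.9243]
 [276.4836 190.7983]] 34.1333
```

```bash
python3 - <<'E'
from fit import *
a=.22;y=TR[2];h=np.array([np.cos(y),np.sin(y)])
P=TR[:2]+[0,.003]-.021*h
move_gripper(.062);print(read_ft_force())
movel([*P,.06],q(down(y,a)),speed=.08)
movel([*(P-.02*h),.2],q(down(y,0)),speed=.2)
movel([.40,.27,.30],q(down(y,0)),speed=.25)
b=snap("top","te.png");a_=snap("side","se.png")
for n in("cover","cover_front","lever","lever_tip","foam_cup","spare_cell_0","spanner","lab_marker","tray"):
    for cam in("side","top"):print(n,cam,[(np.round(r["at"],1),round(r["confidence"],2)) for r in tip_of(cam,n)[:2]])
# black blob inside the tray, both cameras: plane at z=.015
for cam,im in(("top",b),("side",a_)):
    m=np.zeros(im.shape[:2],np.uint8);cv2.fillPoly(m,[proj(cam,T(TR,rect(-.053,.053,-.048,.048,.01))).astype(np.int32)],1)
    d=((im.max(2)<75)&(m>0)).astype(np.uint8)
    n,l,st,ce=cv2.connectedComponentsWithStats(d)
    for i in range(1,n):
        if st[i,4]>60:
            w=atz(cam,ce[i],.015);pts=np.array([atz(cam,p,.015)[:2]*1000 for p in np.argwhere(l==i)[:,::-1]],np.float32)
            print(cam,st[i],w,cv2.minAreaRect(pts))
print(read_time_s())
E
```

```text
[-0.1345  0.6611 -0.0218]
cover side [(array([259.1, 191.2]), 0.5)]
cover top []
cover_front side [(array([275. , 190.7]), 0.54)]
cover_front top [(array([307.2, 202.9]), 0.7), (array([166.5, 228.9]), 0.47)]
lever side [(array([324.7, 191. ]), 0.46)]
lever top [(array([316.2, 252.8]), 0.66)]
lever_tip side []
lever_tip top [(array([168.4, 226.5]), 0.68), (array([260. , 212.6]), 0.67)]
foam_cup side [(array([320.1, 260.5]), 0.84), (array([264. , 192.6]), 0.65)]
foam_cup top [(array([219.7, 264.5]), 0.66)]
spare_cell_0 side []
spare_cell_0 top [(array([334.3, 110.4]), 0.6), (array([322.4, 114.3]), 0.41)]
spanner side [(array([348.4, 231.4]), 0.43)]
spanner top [(array([257.9, 289.2]), 0.64)]
lab_marker side [(array([277.7, 287.8]), 0.55)]
lab_marker top [(array([167.3, 231.9]), 0.93)]
tray side [(array([264.9, 193.8]), 0.56)]
tray top [(array([313.1, 191. ]), 0.89)]
top [298 176  22  27 536] [0.5178 0.2973 0.015 ] ((518.5439453125, 296.6679992675781), (47.40228271484375, 58.601463317871094), 89.33659362792969)
side [249 184  28  13 221] [0.5184 0.2981 0.015 ] ((516.4191284179688, 303.0660095214844), (59.42756652832031, 61.42042922973633), 88.3101577758789)
37.5167
```

The cover lies flat in the middle of the tray, measured at about 58.6 x 47.4 mm at the expected height. The bystanders are where they started and the lever is on the bench.

```bash
python3 -c "
from bench import *
print(sign_off())"
```

```text
the job is handed in; nothing more can be done
None
```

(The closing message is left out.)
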